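# Refit the bearings of a slide stainer's guide block

## Task

Draw the keeper rod right out of the guide block, pull every transit plug out of its bore and put it in the tray, then fit every bearing cartridge standing on the bench into a bore of its own (any bore), pushed fully home with its collar down on the block. Last, slide the keeper rod back through both eyes of the block from the ledge side, over the cartridges, until its handle is up against the first lug. Leave the other things on the bench alone.

Things in the scene. Friction and masses are not known exactly. Their poses are not given: they have to be found in the camera images.
- guide_block: Fixed aluminium block 60 (x) x 170 (y) x 40 mm with three vertical bores along its y, 48 mm apart, an upright lug (40 wide, 10 thick, top at z = 82) at each end (y = 75..85, -85..-75) and beyond the +y lug a ledge (40 wide, y = 85..137, top z = 59.5) for the rod's handle. Origin: centre of underside, z up; +y points to the robot's left, yaw within 0.25 rad
- bore_0 (a point): centre of the mouth of the bore at y = -48 mm of the block, in the top face (z = 40 mm). Bore 31.6 mm diameter (rely on the chamfered nose, not the rim, to lead in), straight through to the bench
- bore_1 (a point): centre of the mouth of the bore at y = 0 mm of the block, in the top face (z = 40 mm). Bore 31.6 mm diameter (rely on the chamfered nose, not the rim, to lead in), straight through to the bench
- bore_2 (a point): centre of the mouth of the bore at y = 48 mm of the block, in the top face (z = 40 mm). Bore 31.6 mm diameter (rely on the chamfered nose, not the rim, to lead in), straight through to the bench
- eye_near (a point): centre of the eye (12 mm round hole; the tip cone leads in) in the outer face of the +y lug, above the ledge: block frame (0, 85, 66) mm. The rod enters here, moving along the block's -y
- eye_far (a point): centre of the eye (12 mm round hole) in the inner face of the -y lug: block frame (0, -75, 66) mm
- keeper_rod: steel rod 8 mm thick, black handle, 0.1 kg. Origin on the rod's axis at the shoulder; shaft 186 mm along its -y to a 6 mm conical tip; handle 42 mm along +y: flat foot 32 wide (x), z = -4..1, lying level with the shaft's underside; on it a grip tab 16 wide, z = 1..25. Starts in both eyes, origin at block (0, 86.5, 64) mm, underside 4 mm above seated collars. Draw out along the block's +y
- keeper_tip (a point): the point of the rod, its own (0, -186, 0) mm
- keeper_grip (a point): point in the handle's tab to grip across its x, its own (0, 24, 14) mm. The bench nearer the robot, left of the block and in front of the tray, is clear to lay the rod on
- plug_0: grey plastic transit plug, 42 mm tall: nose 30 mm in diameter and 26 mm long, on it a flange 38 mm in diameter and 4 mm thick, on that a square head 22 x 22 x 12 mm (sides along its own x, y). Origin: centre of the nose's underside. If present, it sits in bore_0, origin at block z = 14 mm, head square with the block. 0.06 kg
- plug_1: grey plastic transit plug, 42 mm tall: nose 30 mm in diameter and 26 mm long, on it a flange 38 mm in diameter and 4 mm thick, on that a square head 22 x 22 x 12 mm (sides along its own x, y). Origin: centre of the nose's underside. If present, it sits in bore_1, origin at block z = 14 mm, head square with the block. 0.06 kg
- plug_2: grey plastic transit plug, 42 mm tall: nose 30 mm in diameter and 26 mm long, on it a flange 38 mm in diameter and 4 mm thick, on that a square head 22 x 22 x 12 mm (sides along its own x, y). Origin: centre of the nose's underside. If present, it sits in bore_2, origin at block z = 14 mm, head square with the block. 0.06 kg
- cartridge_0: steel bearing cartridge with a black seal on top, 42 mm tall: nose 30 mm in diameter and 26 mm long with a 3.5 mm chamfer at its foot, on it a round collar 38 mm in diameter and 16 mm tall. Origin: centre of the nose's underside; stands upright on the bench at the start. Seated, its origin is at z = 14 mm (collar on the block's top face). 0.12 kg
- cartridge_1: steel bearing cartridge with a black seal on top, 42 mm tall: nose 30 mm in diameter and 26 mm long with a 3.5 mm chamfer at its foot, on it a round collar 38 mm in diameter and 16 mm tall. Origin: centre of the nose's underside; stands upright on the bench at the start. Seated, its origin is at z = 14 mm (collar on the block's top face). 0.12 kg
- cartridge_2: steel bearing cartridge with a black seal on top, 42 mm tall: nose 30 mm in diameter and 26 mm long with a 3.5 mm chamfer at its foot, on it a round collar 38 mm in diameter and 16 mm tall. Origin: centre of the nose's underside; stands upright on the bench at the start. Seated, its origin is at z = 14 mm (collar on the block's top face). 0.12 kg
- tray: small off-white open plastic tray for the plugs, 96 (x) x 147 (y) x 32 mm, inside 84 x 136 mm, floor 2 mm thick; loose, 0.4 kg. Origin: centre of its underside
- petri: bystander: petri dish 60 mm across, 15 mm tall
- marker: bystander: black and white marker pen, 138 mm long, lying
- stain: bystander: white dropper bottle, 33 mm across, 93 mm tall
- tape: bystander: roll of tape lying flat, 104 mm across, 25 mm tall
- slides: bystander: green and white box, 104 x 87 x 42 mm

How it is judged:
By the outcome, as a careful person would: the job done as asked, in the order asked, and still so for the second after the job is handed in, with the robot touching nothing.
Of plug_0, plug_1, plug_2 only 2 to 3 are there at a start; the rules pass over those that are not, and their reading is None.
Of cartridge_0, cartridge_1, cartridge_2 only 2 to 3 are there at a start; the rules pass over those that are not, and their reading is None.
At some moment in a run one of tray, keeper_rod may be knocked a few centimetres aside while the robot is not near it.
It also fails if it takes over 210 s, if anything falls off the work surface, if the arm or the gripper's body presses on something with over 40 N, if the wrist force passes 120 N, or if a joint passes its speed limit or range.

## Robot

A 6-joint arm with a two-finger parallel gripper is mounted at the origin on a cart in front of the work surface, level with it; the furniture and walls round the work are solid. World frame = base frame: x ahead of the robot, y to its left, z up, the work surface at z = 0. Lengths are in mm, angles in rad, forces in N, time in s.
With the tool pointing down it reaches from about 275 to 750 mm from the base axis. Payload 10.2 kg.
Tool frame: the origin (TCP) lies at the centre of the arm's flange, where the gripper is bolted on; the fingertips stand 173 mm ahead of it and the grasp point (between the pads) lies 155 mm ahead of it; z points along the fingers, y is the line along which they close (so a half turn about z gives the same grasp; the last joint's range is limited). The gripper opens to 85 mm and grips with 20 to 120 N. Pads are 22 mm wide; open, the fingers measure 114 mm over their backs; the gripper's body (76 mm by 85 mm) begins 54 mm behind the grasp point. The pads swing forward as they close: fully open they stand 13 mm farther back than shut.
Start: joints at [0.892, 0.313, 1.498, -0, 1.331, -0.223], TCP at [231.109, 471.403, 404.694] pointing down, gripper open.
Joint ranges: [-2.94, 2.94], [-0.97, 2.17], [0.19, 2.56], [-1.23, 4.37], [0.02, 3.11], [-2.88, 2.88]. Speed limits (rad/s): [2.39, 2.39, 3.01, 3.14, 3.14, 3.14].

## Interface

Orientations are given as a unit quaternion [w, x, y, z].
In Python, from rig import status, capture, camera_info, ticket gives the robot as it stands.
- The arm moves only by the shell command python3 -m crank 'ROWS' [FORCE]. ROWS is JSON, a list of rows, each a list of 7 numbers: the shift along the tool's x, y, z as a fraction of full scale, then the turn, a rotation vector about the tool's x, y, z as a fraction of full scale, then the closure, from 0 (fully open) to 1 (shut). A call has 1 to 12 rows; each row is the pose to reach, as a shift and turn from the pose commanded when the call began, along the tool's axes at that moment; what a row does not reach only later rows make up. Full scale, the value 1, is 0.1 m for a shift and 45 degrees for a turn. A row lasts 1/10 s, in which the tool goes at most 50 mm and 8.59 degrees, less where a joint would pass 70% of its speed; a pose out of reach is approached as far as the arm can. A call with a number of a shift or a turn outside -1 to 1 is refused whole. A call with a gripper value outside its range is refused whole. The fingers move at their own pace and stop on an object; FORCE is the grip in N (left out, the last holds). Time passes only in rows, so rows that repeat a pose let the fingers close. It gives the time, the measured TCP pose, the force, the opening and the grip force at its end, in the units of the state.
- status.sense(): the state, without advancing time (a new reading comes with each control period).
- capture(name): name is "side" or "top"; returns (picture, depth): 400x640x3 uint8, red, green, blue; 400x640 float32, mm along the optical axis (not along the pixel's ray), 0 where there is no reading.
- camera_info(name): a dict with "K" (3x3 intrinsics, pixels), "D" ([k1, k2, p1, p2, k3] as OpenCV has them; the pictures are not rectified), "camera_from_world" (4x4, takes a point from world to camera coordinates). Camera axes: x right, y up, looking along -z (the intrinsics and any distortion apply to the point x, -y, -z); pixel columns grow to the right and rows downward; lengths in mm; the calibration is good to about 2 mm. A picture is of the moment at which its call begins. camera_info takes no time and is no camera call.
- ticket.finish_job(): hands the job in; it is judged then, once.
The state is a dict: "time_s": time; "joints": joint angles; "dq": joint speeds; "tau": joint torques, N m; "eef_pos": TCP position; "ee_rot": TCP orientation; "force": force on the tool from outside, world axes, zero at the start; "wrist_torque": the same for the moment, N m; "grip_width": opening from 0.0 (shut) to 1.0 (fully open); "grip_force": force on a finger pad.
Only numpy, scipy, OpenCV 4.12 (cv2) and the standard library are available. Lean on these libraries where they do the work, as an engineer would, in place of code of your own. Each camera call takes 0.05 s, during which the arm holds its last target. There are 200 camera calls.

## Working session

There is one attempt and no reset: what is moved stays moved. The work goes in short steps, Python scripts to look and compute and a shell command to move; the robot and the scene stay as the last step left them, time stands still between calls to the robot, and variables do not carry over. Pictures are saved under pics/ and viewed, at most 14 in all, crops included, and the job is handed in when it is done.

```bash
mkdir -p pics; ls
cat > h.py <<'E'
import numpy as np, cv2, json
from scipy.spatial.transform import Rotation as R
from rig import status, capture, camera_info
def snap(n,f=None):
    p,d=capture(n)
    if f: cv2.imwrite('pics/'+f,p[:,:,::-1])
    return p,d
def cam(n):
    c=camera_info(n); return np.array(c['K'],float),np.array(c['D'],float),np.array(c['camera_from_world'],float)
def ray(n,uv):
    K,D,T=cam(n); uv=np.array(uv,float).reshape(-1,1,2)
    q=cv2.undistortPoints(uv,K,D).reshape(-1,2)
    dc=np.c_[q[:,0],-q[:,1],-np.ones(len(q))]
    Rm=T[:3,:3]; return -Rm.T@T[:3,3], dc@Rm
def plane(n,uv,z):
    o,d=ray(n,uv); s=(z-o[2])/d[:,2]; return o+d*s[:,None]
def proj(n,P):
    K,D,T=cam(n); P=np.array(P,float).reshape(-1,3); c=P@T[:3,:3].T+T[:3,3]
    c=c*[1,-1,-1]; return cv2.projectPoints(c,np.zeros(3),np.zeros(3),K,D)[0].reshape(-1,2)
def cloud(n,d):
    v,u=np.mgrid[0:400,0:640]; uv=np.c_[u.ravel(),v.ravel()].astype(float)
    o,r=ray(n,uv); P=o+r*d.reshape(-1,1); P[d.ravel()==0]=np.nan
    return P.reshape(400,640,3)
E
python3 - <<'E'
from h import *
s=status.sense(); print({k:np.round(v,3) for k,v in s.items()})
for n in('top','side'):
    snap(n,n+'0.png'); K,D,T=cam(n); print(n,K.tolist(),D,np.round(-T[:3,:3].T@T[:3,3]),np.round(T[:3,:3],2).tolist())
E
```

```text
pics
{'time_s': np.float64(0.0), 'joints': array([ 0.892,  0.313,  1.498, -0.   ,  1.331, -0.223]), 'dq': array([-0.002, -0.001, -0.   ,  0.002,  0.001,  0.   ]), 'tau': array([ 0.0000e+00, -4.1225e+01, -2.5974e+01, -0.0000e+00,  4.0000e-03,
       -0.0000e+00]), 'eef_pos': array([231.061, 471.373, 404.132]), 'ee_rot': array([-0.   ,  0.226,  0.974, -0.001]), 'force': array([-0.229, -0.096,  0.27 ]), 'wrist_torque': array([ 0.067, -0.006,  0.052]), 'grip_force': np.float64(0.0), 'grip_width': np.float64(1.003)}
top [[502.1782054423829, 0.0, 315.3503931141269], [0.0, 502.1782054423829, 206.81701765937214], [0.0, 0.0, 1.0]] [-0.07263056  0.          0.          0.          0.        ] [ 534.  -41. 1063.] [[-0.02, -1.0, -0.01], [1.0, -0.02, 0.07], [-0.07, -0.01, 1.0]]
side [[367.7626979294673, 0.0, 316.01685115936505], [0.0, 367.7626979294673, 201.56098103116886], [0.0, 0.0, 1.0]] [-0.03607099  0.          0.          0.          0.        ] [-152.  -67.  479.] [[0.01, -1.0, 0.01], [0.48, 0.02, 0.88], [-0.88, -0.01, 0.48]]
```

View pics/top0.png

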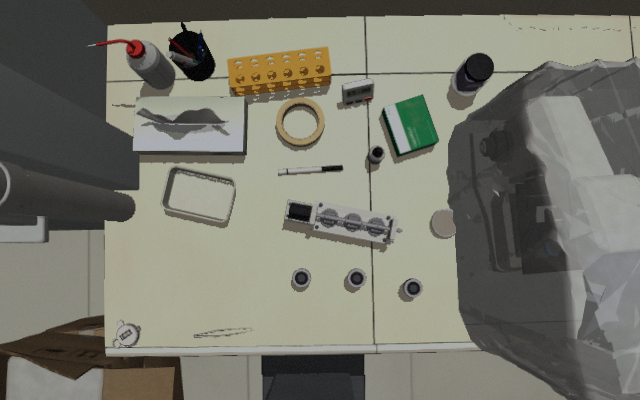

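View pics/side0.png

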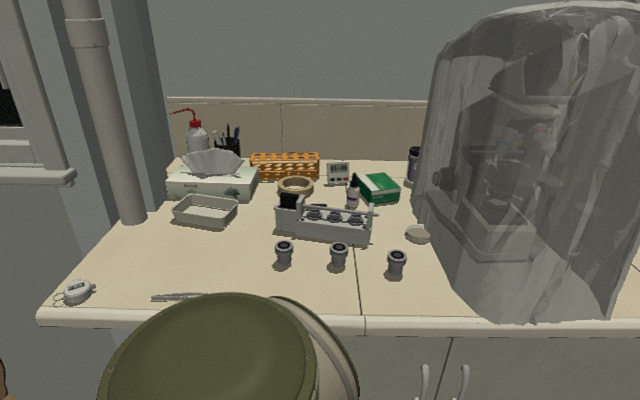

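The top view shows the block around (340,222) with its handle at (298,211). Three plugs are in the bores, the tray is at (199,195), and three cartridges stand at (301,278), (357,278) and (412,288). The pipe at the left and the sheeting at the right are obstacles.

```bash
cat > m.py <<'E'
from h import *
p,d=snap('top'); P=cloud('top',d)
print('bench z', np.nanmedian(P[300:340,150:280,2]), np.nanmedian(P[250:300,450:455,2]))
# depth regions
v,u=np.mgrid[0:400,0:640]
def reg(u0,u1,v0,v1,z0,z1):
    m=(u>=u0)&(u<u1)&(v>=v0)&(v<v1)&(P[...,2]>z0)&(P[...,2]<z1); return m.astype(np.uint8)
m=reg(270,420,185,255,30,95)
q=P[m>0]; r=cv2.minAreaRect(q[:,:2].astype(np.float32)); print('block rect',r, np.percentile(q[:,2],[5,50,95,99.5]))
for nm,(a,b,c,e,z0,z1) in dict(c0=(285,318,262,295,30,60),c1=(340,374,262,295,30,60),c2=(395,430,272,305,30,60),lugs=(300,420,185,255,70,88),handle=(270,325,185,235,85,100),tray=(150,250,160,235,20,45)).items():
    m=reg(a,b,c,e,z0,z1); q=P[m>0]
    if len(q): print(nm,len(q),np.round(q.mean(0),1),np.round(np.median(q[:,2]),1),[np.round(t,1).tolist() if not np.isscalar(t) else round(t,1) for t in cv2.minAreaRect(q[:,:2].astype(np.float32))])
cv2.imwrite('pics/crop.png',cv2.resize(p[180:310,270:440,::-1],None,fx=4.5,fy=4.5,interpolation=cv2.INTER_CUBIC))
E
python3 m.py
```

```text
bench z 0.4187561876323116 -0.0767209160198945
block rect ((573.6790161132812, -84.59044647216797), (235.79391479492188, 60.16366195678711), 78.14391326904297) [38.10203915 44.38011357 87.4722083  91.62025261]
c0 280 [459.2   2.6  42.5] 42.5 [[459.1, 2.6], [35.8, 37.4], 43.9]
c1 283 [ 456.7 -109.2   42.2] 42.4 [[456.6, -109.4], [36.6, 37.0], 65.1]
c2 288 [ 433.8 -221.2   42.1] 42.2 [[433.0, -221.2], [36.4, 36.8], 87.4]
lugs 281 [570.5 -97.9  80.8] 81.9 [[571.7, -93.9], [195.1, 40.0], 78.1]
handle 178 [592.4   1.1  89.3] 89.4 [[592.1, -4.4], [22.7, 53.2], 1.2]
tray 596 [639.9 225.8  29.4] 30.1 [[636.0, 215.2], [147.1, 97.1], 75.7]
```

View pics/crop.png

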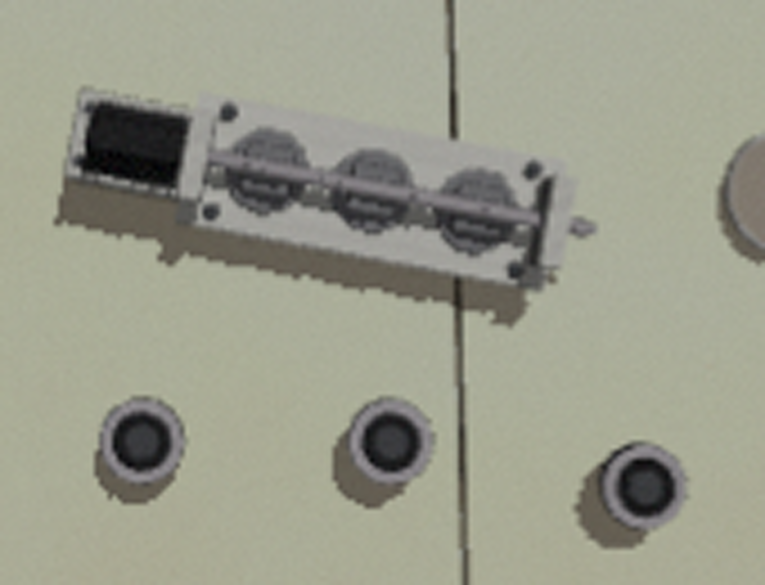

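All three plugs and all three cartridges are present. The crop shows the rod through both lugs, with the handle on the ledge at upper left. Next I'll refine the block pose and write a helper that gives offsets in tool units.

```bash
cat > blk.py <<'E'
from h import *
p,d=snap('top'); P=cloud('top',d)
v,u=np.mgrid[0:400,0:640]
w=(u>270)&(u<420)&(v>185)&(v<255)
top=P[w&(P[...,2]>37)&(P[...,2]<42)]
yaw=-0.207;c=np.array([569.8,-103.])
for it in range(6):
    x=np.array([np.cos(yaw),np.sin(yaw)]);y=np.array([-x[1],x[0]])
    a=(top[:,:2]-c)@x;b=(top[:,:2]-c)@y
    ys=np.arange(-68,69,4);lo=[];hi=[]
    for t in ys:
        k=abs(b-t)<2; lo.append(a[k].min());hi.append(a[k].max())
    f=np.polyfit(ys,(np.array(lo)+hi)/2,1); c=c+f[1]*x; yaw-=f[0]
lug=P[w&(P[...,2]>79)&(P[...,2]<84)][:,:2]; bl=(lug-c)@y; al=(lug-c)@x
k1=(bl>65)&(bl<87)&(abs(al)>9);k2=bl<-65
print('yaw',yaw,'c',c,'width',np.mean(hi)-np.mean(lo),'lug+ y',np.percentile(bl[k1],[2,50,98]),'lug- y',np.percentile(bl[k2],[2,50,98]),'lugx',np.percentile(al[k2],[2,98]))
h=P[w&(P[...,2]>86)][:,:2]; print('handle x,y',np.percentile((h-c)@x,[2,98]),np.percentile((h-c)@y,[2,98]))
E
python3 blk.py
cat > to.py <<'E'
# to.py b|w x y z [theta_deg]: shift(units) tool axes and turn(units) from now; block frame uses blk in pose.json
import sys; from h import *
J=json.load(open('pose.json')); yaw=J['yaw']
s=status.sense(); p=np.array(s['eef_pos']); q=np.array(s['ee_rot']); r=R.from_quat([q[1],q[2],q[3],q[0]])
a=list(map(float,sys.argv[2:])); X=np.array([np.cos(yaw),np.sin(yaw)]);Y=np.array([-X[1],X[0]])
t=np.array(a[:3])
if sys.argv[1]=='b': t[:2]=np.array(J['c'])+a[0]*X+a[1]*Y
th=np.radians(a[3]) if len(a)>3 else yaw
G=np.array([[-np.sin(th),np.cos(th),0],[np.cos(th),np.sin(th),0],[0,0,-1]]).T
rv=(r.inv()*R.from_matrix(G)).as_rotvec(degrees=True)/45
b=p[:2]-np.array(J['c'])
print('shift',np.round(r.as_matrix().T@(t-p)/100,4),'turn',np.round(rv,4),'t',round(float(s['time_s']),1),'pos',np.round(p,1),'blk',np.round([b@X,b@Y],1),'F',np.round(s['force'],1),'w',round(float(s['grip_width'])*85,1),'gf',round(float(s['grip_force']),1))
E
```

```text
yaw -0.20599736485984171 c [ 569.73383029 -102.98610533] width 58.25387284891797 lug+ y [74.7922493  80.2518102  84.10519567] lug- y [-85.38202223 -79.65970742 -75.36369053] lugx [-18.93523203  19.27417376]
handle x,y [-7.10936728  8.49636844] [ 75.40367287 126.87888924]
```

```bash
echo '{"yaw":-0.206,"c":[569.8,-102.9]}' > pose.json
python3 to.py b 0 110.5 300
python3 -m crank '[[-0.5,-0.25,0,0,0,0.19,0],[-1,-0.5,0,0,0,0.38,0],[-1,-0.5,0,0,0,0.57,0],[-1,-0.5,0,0,0,0.76,0],[-1,-0.5,0,0,0,1,0],[-1,-0.5,0,0,0,1,0]]'
python3 to.py b 0 110.5 300
```

```text
shift [-5.2961 -2.5944  1.0448] turn [-8.000e-04  4.000e-04  1.682e+00] t 0.2 pos [231.1 471.4 404.4] blk [-449.   492.9] F [ 0.7 -0.4 -0.1] w 84.9 gf 0.0
time_s: 0.8
eef_pos: [299.0, 382.3, 404.6]
ee_rot: [-0.0, 0.584, 0.812, -0.0]
force: [0.9, -0.7, -0.3]
grip_width: 0.998
grip_force: 0.0
shift [-4.509   1.5791  1.046 ] turn [-3.000e-04  1.000e-04  6.754e-01] t 0.8 pos [299.  382.3 404.6] blk [-364.3  419.6] F [ 0.9 -0.7 -0.3] w 84.9 gf 0.0
```

```bash
python3 -m crank '[[-0.5,0.18,0,0,0,0.19,0],[-1,0.35,0,0,0,0.38,0],[-1,0.35,0,0,0,0.57,0],[-1,0.35,0,0,0,0.675,0],[-1,0.35,0,0,0,0.675,0]]' >/dev/null
python3 to.py b 0 110.5 300
```

```text
shift [-2.4192  2.8213  1.0454] turn [-0.0004  0.0002  0.005 ] t 1.3 pos [364.6 298.9 404.6] blk [-283.1  351.3] F [-0.1  0.9  0.1] w 84.8 gf 0.0
```

```bash
python3 -m crank '[[-0.45,0.45,0,0,0,0.005,0],[-0.8,0.95,0,0,0,0.005,0],[-0.8,0.95,0.1,0,0,0.005,0]]' >/dev/null
python3 -m crank '[[-0.4,0.45,0,0,0,0,0],[-0.8,0.95,0.4,0,0,0,0],[-0.8,0.95,0.4,0,0,0,0]]' >/dev/null
python3 to.py b 0 110.5 300
```

```text
shift [-0.8044  0.9107  0.5355] turn [-0.0003  0.0004  0.0045] t 1.9 pos [519.4 102.4 353.5] blk [-91.3 190.6] F [ 0.4 -0.3 -0. ] w 85.5 gf 0.0
```

```bash
python3 -m crank '[[-0.4,0.45,0.2,0,0,0,0],[-0.8,0.91,0.5,0,0,0.005,0],[-0.8,0.91,0.5,0,0,0.005,0],[-0.8,0.91,0.53,0,0,0.005,0]]' >/dev/null
python3 to.py b 0 110.5 241
python3 - <<'E'
from h import *
snap('side','s1.png')
E
```

```text
shift [0.003  0.0023 0.5836] turn [-0.0032  0.0006 -0.0033] t 2.3 pos [592.3   5.  299.4] blk [-1.000e-01  1.102e+02] F [-1.2  1.  -0.1] w 84.9 gf 0.0
```

View pics/s1.png

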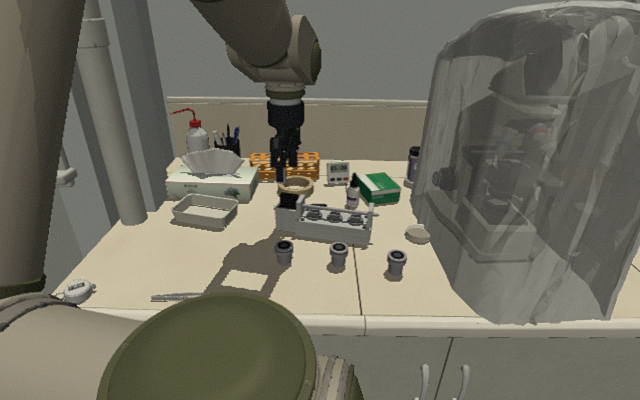

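The gripper hangs over the handle at (287,180), lined up with it. I'll descend and grip.

```bash
python3 -m crank '[[0,0,0.3,0,0,-0.003,0],[0,0,0.55,0,0,-0.003,0],[0,0,0.575,0,0,-0.003,0]]' >/dev/null
python3 to.py b 0 110.5 241
python3 -m crank '[[0,0,0,0,0,0,0.5],[0,0,0,0,0,0,0.75],[0,0,0,0,0,0,0.9],[0,0,0,0,0,0,1],[0,0,0,0,0,0,1],[0,0,0,0,0,0,1],[0,0,0,0,0,0,1],[0,0,0,0,0,0,1]]' 40
python3 to.py b 0 110.5 241
```

```text
shift [-0.0299  0.0291  0.0103] turn [-0.0063 -0.      0.0036] t 2.6 pos [590.2   8.8 242. ] blk [ -2.9 113.5] F [-0.1 -0.4  0.1] w 84.7 gf 0.0
time_s: 3.45
eef_pos: [591.4, 7.4, 244.8]
ee_rot: [0.001, 0.776, 0.631, 0.0]
force: [0.2, 0.7, 4.8]
grip_width: 0.172
grip_force: 42.6
shift [-0.0187  0.014   0.0383] turn [0.002 0.    0.   ] t 3.5 pos [591.4   7.4 244.8] blk [ -1.4 112.4] F [0.2 0.7 4.8] w 14.6 gf 42.6
```

```bash
python3 -m crank '[[0,0,0,0,0,0,1],[0,0,0,0,0,0,1],[0,0,0,0,0,0,1]]' >/dev/null; python3 to.py b 0 110.5 241
python3 -m crank '[[0,0,-0.02,0,0,0,1],[0,0,-0.02,0,0,0,1],[0,0,-0.02,0,0,0,1]]' 60 >/dev/null; python3 to.py b 0 110.5 241
python3 -m crank '[[0.1,0,0,0,0,0,1],[0.2,0,0,0,0,0,1],[0.2,0,0,0,0,0,1],[0.2,0,0,0,0,0,1]]' >/dev/null; python3 to.py b 0 130.5 241
```

```text
shift [-0.0188  0.0139  0.0385] turn [ 0.002   0.0001 -0.    ] t 3.8 pos [591.4   7.4 244.8] blk [ -1.4 112.4] F [ 0.3 -0.8  5.4] w 14.9 gf 42.6
shift [-0.0188  0.0181  0.0479] turn [-0.0013 -0.0001 -0.0001] t 4.0 pos [591.    7.5 245.8] blk [ -1.8 112.4] F [ 1.  0. -1.] w 14.6 gf 62.1
shift [-0.024   0.0176  0.0507] turn [-0.0003  0.0001  0.0012] t 4.5 pos [595.3  27.5 246.1] blk [ -1.8 132.9] F [-1.6  0.6 -1. ] w 14.5 gf 62.1
```

```bash
python3 -m crank '[[0.25,0,0,0,0,0,1],[0.5,0,0,0,0,0,1],[0.75,0,0,0,0,0,1],[0.95,0,0,0,0,0,1],[0.95,0,0,0,0,0,1]]' >/dev/null; python3 to.py b 0 320 241
python3 -m crank '[[0.25,0,0,0,0,0,1],[0.5,0,0,0,0,0,1],[0.75,0,0,0,0,0,1],[0.95,0,0,0,0,0,1],[0.95,0,0,0,0,0,1],[0.95,0,0,0,0,0,1],[0.95,0,0,0,0,0,1]]' >/dev/null; python3 to.py b 0 320 241
python3 - <<'E'
from h import *
p,d=snap('top','t2.png')
snap('side','s2.png')
E
```

```text
shift [0.9073 0.0225 0.0509] turn [ 0.0001 -0.0004  0.003 ] t 5.0 pos [614.7 121.9 246.1] blk [ -2.  229.3] F [ 0.2 -0.9 -1.2] w 14.3 gf 62.1
shift [-0.0112  0.013   0.0515] turn [-0.0003  0.0006 -0.0015] t 5.7 pos [634.2 211.7 246.1] blk [ -1.3 321.1] F [ 0.5 -0.4 -0.9] w 14.4 gf 62.1
```

View pics/t2.png

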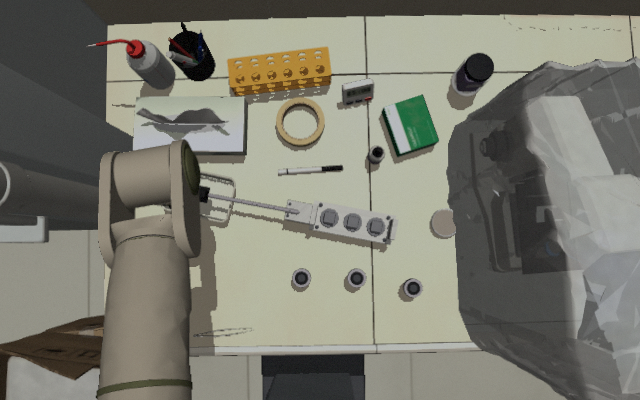

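The rod is out, with its tip at about (290,209), clear of the near lug at (312,213). I'll lay it on the clear bench.

```bash
python3 -m crank '[[0.1,0,-0.1,0,0,0,1],[0.25,-0.4,-0.1,0,0,0,1],[0.45,-0.8,-0.1,0,0,0,1],[0.45,-0.95,-0.1,0,0,0,1],[0.45,-0.95,0,0,0,0,1]]' >/dev/null
python3 -m crank '[[0,-0.4,0,0,0,0,1],[0,-0.7,0.2,0,0,0,1],[0,-0.7,0.5,0,0,0,1],[0,-0.7,0.5,0,0,0,1],[0,-0.7,0.5,0,0,0,1],[0,-0.7,0.5,0,0,0,1]]' >/dev/null;python3 to.py b -164 366 184
```

```text
shift [-0.0148  0.0133  0.1349] turn [ 0.0029 -0.0016 -0.0012] t 6.8 pos [483.1 290.6 197.5] blk [-165.4  367.5] F [-0.4 -0.1 -0.9] w 14.4 gf 62.0
```

Run:
```python
from h import *
p,d=snap('side','s3.png'); p,d=snap('top'); P=cloud('top',d)
v,u=np.mgrid[0:400,0:640]
X=np.array([np.cos(-.206),np.sin(-.206)]);Y=np.array([-X[1],X[0]]);c=np.array([569.8,-102.9])
q=P[(P[...,2]>5)&(P[...,2]<60)]; a=(q[:,:2]-c)@X;b=(q[:,:2]-c)@Y
k=(abs(a+164)<25)&(b>140)&(b<335)
for t in range(150,330,20):
    kk=k&(abs(b-t)<10)
    if kk.sum(): print(t,kk.sum(),np.round([np.median(a[kk]),np.median(q[kk,2]),q[kk,2].max()],1))
print(b[k].min())
```

```text
150 9 [-164.8   18.5   21.5]
170 38 [-164.3   19.    23. ]
190 37 [-164.9   20.1   22.7]
210 38 [-164.4   19.8   24.9]
230 39 [-165.3   19.5   22.2]
250 36 [-164.9   19.    25.3]
270 38 [-164.7   19.5   26.2]
290 40 [-165.3   20.1   24.2]
310 37 [-165.5   19.8   22.7]
140.71723588908924
```

View pics/s3.png

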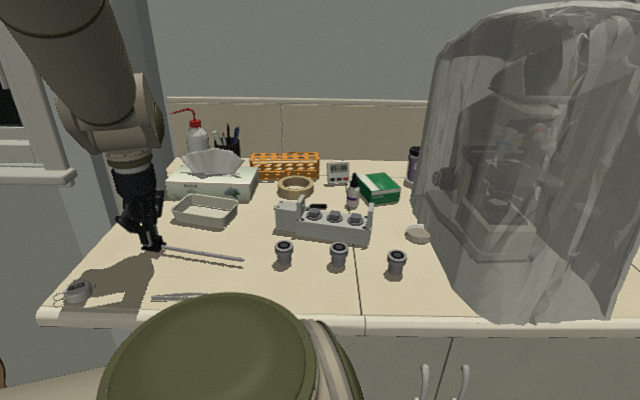

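The rod hangs level about 12 mm up, with its tip at (243,260). I'll lower it to contact and release.

```bash
python3 -m crank '[[0,0,0.06,0,0,0,1],[0,0,0.11,0,0,0,1],[0,0,0.12,0,0,0,1],[0,0,0.12,0,0,0,1]]' ;python3 -m crank '[[0,0,0.01,0,0,0,1],[0,0,0.01,0,0,0,1]]'
```

```text
time_s: 7.35
eef_pos: [482.2, 290.7, 185.0]
ee_rot: [0.0, 0.776, 0.631, 0.001]
force: [-1.2, -2.1, 8.5]
grip_width: 0.17
grip_force: 63.6
time_s: 7.55
eef_pos: [482.2, 290.8, 184.9]
ee_rot: [0.001, 0.776, 0.631, 0.001]
force: [-4.2, -4.0, 18.0]
grip_width: 0.172
grip_force: 65.1
```

```bash
python3 -m crank '[[0,0,-0.01,0,0,0,0.6],[0,0,-0.01,0,0,0,0.3],[0,0,-0.01,0,0,0,0],[0,0,-0.01,0,0,0,0],[0,0,-0.01,0,0,0,0],[0,0,-0.5,0,0,0,0],[0,0,-0.9,0,0,0,0],[0,0.4,-0.9,0,0,0,0],[-0.2,0.8,-0.9,0,0,0,0],[-0.4,0.8,-0.9,0,0,0,0],[-0.8,0.8,-0.9,0,0,0,0]]'
python3 to.py b 0 48 275
```

```text
time_s: 8.65
eef_pos: [544.2, 196.0, 272.6]
ee_rot: [-0.0, 0.776, 0.631, 0.0]
force: [0.9, -1.1, -0.6]
grip_width: 0.994
grip_force: 0.0
shift [-2.3941  0.8595 -0.0247] turn [ 0.0002 -0.0005  0.0014] t 8.7 pos [544.2 196.  272.6] blk [-86.2 287.3] F [ 0.9 -1.1 -0.6] w 84.5 gf 0.0
```

```bash
python3 -m crank '[[-0.5,0.2,0,0,0,0,0],[-1,0.4,0,0,0,0,0],[-1,0.4,0,0,0,0,0]]' >/dev/null
python3 -m crank '[[-0.4,0.1,0,0,0,0,0],[-0.8,0.3,0,0,0,0,0],[-1,0.4,0,0,0,0,0],[-1,0.4,0,0,0,0,0],[-1,0.4,0,0,0,0,0],[-1,0.4,0,0,0,0,0]]' >/dev/null
python3 to.py b 0 48 219
python3 - <<'E'
from h import *
p,d=snap('top'); P=cloud('top',d)
# tray
v,u=np.mgrid[0:400,0:640]
m=(u>150)&(u<250)&(v>155)&(v<240)&(P[...,2]>22)&(P[...,2]<40)
print('tray',cv2.minAreaRect(P[m][:,:2].astype(np.float32)))
X=np.array([np.cos(-.206),np.sin(-.206)]);Y=np.array([-X[1],X[0]]);c=np.array([569.8,-102.9])
q=P[(P[...,2]>48)&(P[...,2]<62)]; a=(q[:,:2]-c)@X;b=(q[:,:2]-c)@Y
for t in(-48,0,48):
    k=(abs(a)<18)&(abs(b-t)<18)
    if k.sum()>20:
        A,B=a[k],b[k]; print(t,k.sum(),np.percentile(A,[3,97]),np.percentile(B,[3,97]),np.median(q[k,2]))
E
```

```text
shift [-0.4058  0.0707  0.5409] turn [-0.0006 -0.0003  0.0016] t 9.6 pos [581.  -14.8 273.1] blk [-7.1 88.6] F [-0.4  0.4 -0.5] w 84.7 gf 0.0
tray ((636.0435791015625, 215.49073791503906), (147.0987548828125, 96.99420928955078), 76.26046752929688)
-48 130 [-10.6504156   10.23902529] [-58.85089972 -37.70497927] 56.1444108517029
0 84 [-10.8885495   10.96509288] [-11.1804146    2.50373353] 55.94797803807165
```

```bash
python3 -m crank '[[-0.406,0.071,0,0,0,0,0],[-0.406,0.071,0.2,0,0,0,0],[-0.406,0.071,0.5,0,0,0,0],[-0.406,0.071,0.53,0,0,0,0],[-0.406,0.071,0.53,0,0,0,0],[-0.406,0.071,0.53,0,0,0,0]]'
python3 to.py b 0 48 219
python3 -m crank '[[0,0,0,0,0,0,0.5],[0,0,0,0,0,0,0.7],[0,0,0,0,0,0,1],[0,0,0,0,0,0,1],[0,0,0,0,0,0,1],[0,0,0,0,0,0,1],[0,0,0,0,0,0,1]]' 40
python3 to.py b 0 48 219
```

```text
time_s: 10.2
eef_pos: [580.2, -56.7, 221.6]
ee_rot: [0.001, 0.776, 0.631, 0.001]
force: [0.3, 0.3, 0.5]
grip_width: 0.995
grip_force: 0.0
shift [ 0.0067 -0.0075  0.0262] turn [0.0027 0.0002 0.001 ] t 10.2 pos [580.2 -56.7 221.6] blk [ 0.7 47.3] F [0.3 0.3 0.5] w 84.6 gf 0.0
time_s: 10.9
eef_pos: [579.9, -57.2, 220.5]
ee_rot: [0.0, 0.776, 0.631, 0.0]
force: [-1.2, 0.1, 5.4]
grip_width: 0.238
grip_force: 40.8
shift [ 0.0122 -0.0052  0.0153] turn [0.0006 0.0001 0.    ] t 10.9 pos [579.9 -57.2 220.5] blk [ 0.5 46.8] F [-1.2  0.1  5.4] w 20.2 gf 40.8
```

```bash
python3 -m crank '[[0,0,-0.1,0,0,0,1],[0,0,-0.2,0,0,0,1],[0,0,-0.3,0,0,0,1],[0,0,-0.6,0,0,0,1],[0.2,0,-0.9,0,0,0,1],[0.6,0,-0.9,0,0,0,1],[1,0,-0.9,0,0,0,1],[1,0,-0.9,0,0,0,1]]'
python3 -c "
from h import *
print(plane('side',[[120,224],[133,222],[146,218]],0))"
python3 to.py b 0 325 300
```

```text
time_s: 11.7
eef_pos: [600.3, 44.6, 311.1]
ee_rot: [0.0, 0.775, 0.632, 0.001]
force: [0.3, -0.6, -1.1]
grip_width: 0.241
grip_force: 40.2
[[587.47194793 412.75192904   0.        ]
 [597.75940164 385.22303919   0.        ]
 [617.52648081 361.20068234   0.        ]]
shift [1.7434 0.0101 0.113 ] turn [ 0.0013 -0.0014  0.0054] t 11.7 pos [600.3  44.6 311.1] blk [ -0.3 150.6] F [ 0.3 -0.6 -1.1] w 20.5 gf 40.2
```

```bash
python3 -m crank '[[0.4,0.01,0,0,0,0,1],[0.8,0.01,0,0,0,0,1],[1,0.01,0,0,0,0.005,1]]' >/dev/null
python3 -m crank '[[0.4,0,0,0,0,0,1],[0.8,0,0,0,0,0,1],[1,0,0,0,0,0,1],[1,0,0.3,0,0,0,1],[1,0,0.5,0,0,0,1],[1,0,0.5,0,0,0,1]]' >/dev/null
python3 to.py b 0 362 211
```

```text
shift [ 0.1583 -0.0132  0.4647] turn [-0.0065  0.0029 -0.0052] t 12.6 pos [642.1 235.7 257.5] blk [  1.5 346.3] F [-0.4 -0.3  0.3] w 20.8 gf 40.2
```

```bash
python3 -m crank '[[0.12,-0.01,0,0,0,0,1],[0.12,-0.01,0.3,0,0,0,1],[0.12,-0.01,0.44,0,0,0,1],[0.12,-0.01,0.45,0,0,0,1],[0.12,-0.01,0.45,0,0,0,1]]'
python3 to.py b 0 362 211; python3 -c "
from h import *
snap('side','s4.png'); snap('top','t4.png')"
```

```text
time_s: 13.1
eef_pos: [646.0, 252.7, 230.8]
ee_rot: [0.003, 0.777, 0.63, 0.013]
force: [-12.7, 14.7, 61.9]
grip_width: 0.243
grip_force: 99.4
shift [-0.0195 -0.0221  0.197 ] turn [ 0.0253 -0.0207 -0.0033] t 13.1 pos [646.  252.7 230.8] blk [  1.8 363.6] F [-12.7  14.7  61.9] w 20.6 gf 99.4
```

View pics/s4.png

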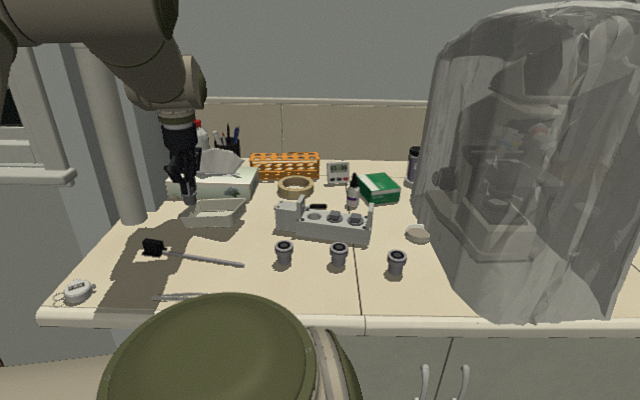

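The tray has been knocked to the right, to around (216,213), so the plug is standing on its left rim. I'll lift off and re-measure.

```bash
python3 -m crank '[[0,0,-0.5,0,0,0,1],[0,0,-0.9,0,0,0,1],[0,-0.4,-0.9,0,0,0,1],[0,-0.8,-0.9,0,0,0,1],[0,-0.9,-0.9,0,0,0,1],[0,-0.9,-0.9,0,0,0,1]]'
cat > tray.py <<'E'
from h import *
p,d=snap('top'); P=cloud('top',d)
v,u=np.mgrid[0:400,0:640]
m=((u>140)&(u<275)&(v>130)&(v<270)&(P[...,2]>24)&(P[...,2]<36)).astype(np.uint8)
n,l,st,_=cv2.connectedComponentsWithStats(m,connectivity=8); k=1+np.argmax(st[1:,4])
r=cv2.minAreaRect(P[l==k][:,:2].astype(np.float32)); print('tray',np.round(np.r_[r[0],r[1],r[2]],1))
X=np.array([np.cos(-.206),np.sin(-.206)]);Y=np.array([-X[1],X[0]]);c=np.array([569.8,-102.9])
D=np.array(r[0])-c; print('blk',D@X,D@Y)
E
python3 tray.py; python3 -c "
from h import *
snap('side','s5.png');snap('top','t5.png')"; python3 to.py b 0 325 300
```

```text
time_s: 13.8
eef_pos: [555.4, 267.8, 307.5]
ee_rot: [0.001, 0.777, 0.63, 0.001]
force: [0.6, -0.9, -0.3]
grip_width: 0.243
grip_force: 72.9
tray [602.1 180.4 146.4  97.   76. ]
blk -26.321482174269672 283.9234452892872
shift [-0.3378  0.8811  0.0609] turn [ 0.0024 -0.001  -0.0059] t 13.9 pos [557.2 266.7 306. ] blk [-88.  359.2] F [ 0.3 -0.4 -1. ] w 20.7 gf 72.9
```

View pics/t5.png

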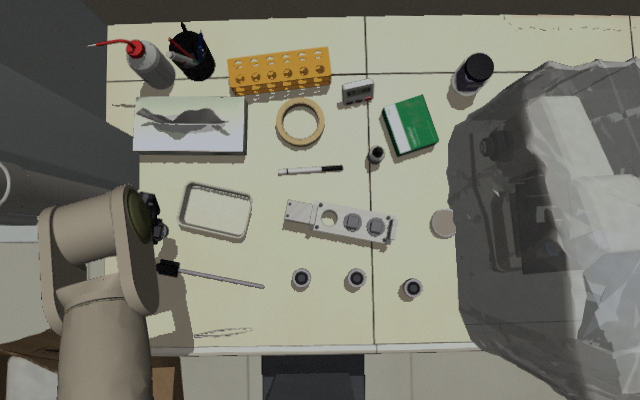

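The tray now sits at block frame (-26,284), and the rod is undisturbed. I'll place the plug at the +y end of the tray.

```bash
python3 -m crank '[[-0.2,0.3,0,0,0,-0.004,1],[-0.352,0.632,0,0,0,-0.004,1],[-0.352,0.632,0.3,0,0,-0.004,1],[-0.352,0.632,0.5,0,0,-0.004,1],[-0.352,0.632,0.6,0,0,-0.004,1],[-0.352,0.632,0.6,0,0,-0.004,1],[-0.352,0.632,0.6,0,0,-0.004,1]]'
python3 to.py b -25 324 211; python3 -c "
from h import *
p,d=snap('side'); cv2.imwrite('pics/s6.png',cv2.resize(p[130:260,130:290,::-1],None,fx=4,fy=4))"
```

```text
time_s: 14.65
eef_pos: [611.1, 219.3, 246.2]
ee_rot: [0.0, 0.776, 0.63, 0.001]
force: [-0.0, 0.6, -0.3]
grip_width: 0.243
grip_force: 72.9
shift [0.0015 0.0047 0.352 ] turn [ 0.002  -0.0007 -0.0012] t 14.7 pos [611.1 219.3 246.2] blk [-25.5 323.8] F [-0.   0.6 -0.3] w 20.7 gf 72.9
```

View pics/s6.png

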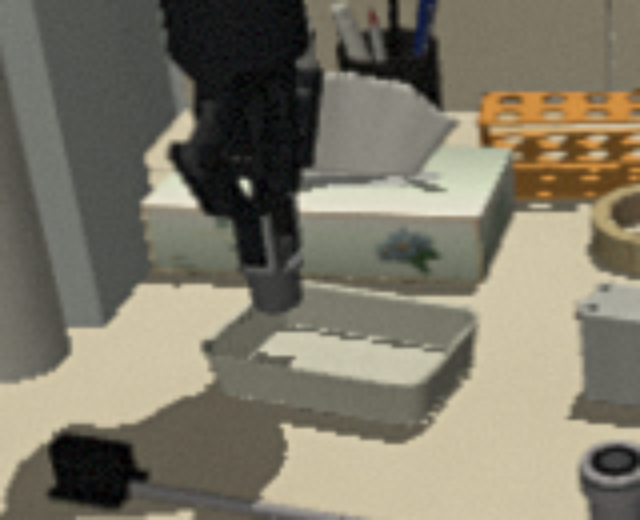

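The plug is upright in the grip, over the tray's left end. I'll lower it and release.

```bash
python3 -m crank '[[0,0,0.15,0,0,0,1],[0,0,0.25,0,0,0,1],[0,0,0.29,0,0,0,1],[0,0,0.32,0,0,0,1],[0,0,0.32,0,0,0,1]]'; python3 to.py b -25 324 211
python3 -m crank '[[0,0,0.02,0,0,0,1],[0,0,0.02,0,0,0,1]]'
```

```text
time_s: 15.2
eef_pos: [610.5, 219.3, 212.8]
ee_rot: [-0.0, 0.776, 0.63, -0.0]
force: [-0.2, -0.3, -0.0]
grip_width: 0.244
grip_force: 72.9
shift [0.003  0.0108 0.0183] turn [-0.0006  0.0002 -0.001 ] t 15.2 pos [610.5 219.3 212.8] blk [-26.1 323.7] F [-0.2 -0.3 -0. ] w 20.7 gf 72.9
time_s: 15.4
eef_pos: [610.5, 219.3, 211.2]
ee_rot: [0.0, 0.776, 0.63, 0.0]
force: [-0.5, 0.0, -0.8]
grip_width: 0.238
grip_force: 72.9
```

Next: lower 2 mm more, release, and go back over the block to plug_1.

```bash
python3 -m crank '[[0,0,0.02,0,0,0,1],[0,0,0.02,0,0,0,0.7],[0,0,0.02,0,0,0,0.5],[0,0,0.02,0,0,0,0],[0,0,0.02,0,0,0,0],[0,0,-0.3,0,0,0,0],[0,0,-0.6,0,0,0,0],[-0.3,0.1,-0.6,0,0,0,0],[-0.7,0.2,-0.6,0,0,0,0],[-1,0.26,-0.6,0,0,0,0],[-1,0.26,-0.6,0,0,0,0]]' 40
python3 -m crank '[[-0.4,0,0,0,0,0,0],[-0.8,0,0,0,0,0,0],[-1,0,0,0,0,0,0]]' >/dev/null
python3 -m crank '[[-0.4,0,0,0,0,0,0],[-0.8,0,0,0,0,0,0],[-1,0,0,0,0,0,0],[-1,0,0,0,0,0,0],[-1,0,0,0,0,0,0],[-1,0,0,0,0,0,0]]' >/dev/null
python3 to.py b -0.3 0 219; python3 tray.py;  python3 -c "
from h import *
snap('top','t7.png')"
```

```text
time_s: 16.5
eef_pos: [615.7, 112.8, 271.4]
ee_rot: [0.0, 0.778, 0.629, -0.0]
force: [-1.0, 0.5, -0.1]
grip_width: 1.003
grip_force: 0.0
shift [-2.496e-01 -1.000e-04  5.221e-01] turn [ 0.0001 -0.0003  0.0007] t 17.4 pos [574.6 -78.4 271.2] blk [-0.3 24.9] F [-0.9  0.3  0.6] w 85.1 gf 0.0
tray [602.4 180.3 146.8  97.   76.2]
blk -26.065140924334646 283.8753752439629
```

View pics/t7.png

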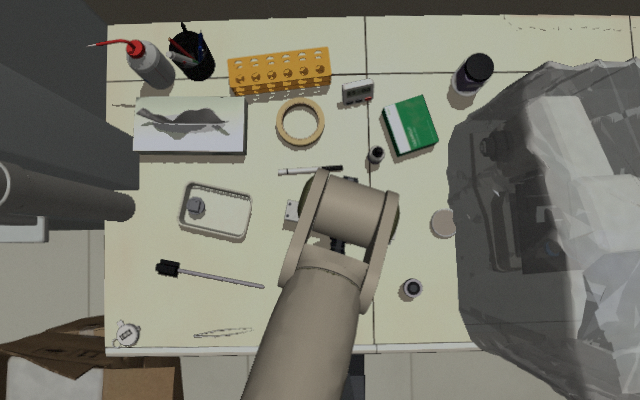

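The first plug stands in the tray at (195,205). Now plug_1.

```bash
python3 -m crank '[[-0.25,0,0,0,0,0,0],[-0.25,0,0.25,0,0,0,0],[-0.25,0,0.48,0,0,0,0],[-0.25,0,0.51,0,0,0,0],[-0.25,0,0.51,0,0,0,0],[-0.25,0,0.51,0,0,0,0.5],[-0.25,0,0.51,0,0,0,0.7],[-0.25,0,0.51,0,0,0,1],[-0.25,0,0.51,0,0,0,1],[-0.25,0,0.51,0,0,0,1],[-0.25,0,0.51,0,0,0,1],[-0.25,0,0.51,0,0,0,1]]' 40
python3 to.py b -0.3 0 219
python3 -m crank '[[0,0,-0.1,0,0,0,1],[0,0,-0.2,0,0,0,1],[0,0,-0.3,0,0,0,1],[0,0,-0.6,0,0,0,1],[0.2,0,-0.9,0,0,0,1],[0.6,-0.1,-0.9,0,0,0,1],[1,-0.26,-0.9,0,0,0,1],[1,-0.26,-0.9,0,0,0,1]]'
python3 to.py b -26 283 245
```

```text
time_s: 18.7
eef_pos: [569.3, -104.2, 220.7]
ee_rot: [0.0, 0.776, 0.63, 0.0]
force: [-1.3, -0.3, 5.9]
grip_width: 0.247
grip_force: 40.4
shift [ 0.0133 -0.0011  0.0174] turn [ 0.0009  0.0002 -0.001 ] t 18.7 pos [ 569.3 -104.2  220.7] blk [-0.2 -1.3] F [-1.3 -0.3  5.9] w 21.0 gf 40.4
time_s: 19.5
eef_pos: [563.4, 3.1, 311.1]
ee_rot: [-0.0, 0.775, 0.632, 0.0]
force: [0.6, -1.3, 0.3]
grip_width: 0.244
grip_force: 39.8
shift [1.8048 0.0257 0.6629] turn [-0.0002 -0.0012  0.0046] t 19.5 pos [563.4   3.1 311.1] blk [-27.9 102.4] F [ 0.6 -1.3  0.3] w 20.7 gf 39.8
```

```bash
python3 -m crank '[[0.4,0.01,0,0,0,0,1],[0.8,0.02,0,0,0,0,1],[1,0.02,0,0,0,0,1]]' >/dev/null; python3 tray.py
python3 -m crank '[[0.4,0,0,0,0,0,1],[0.8,0,0,0,0,0,1],[0.8,0,0.3,0,0,0,1],[0.8,0,0.66,0,0,0,1],[0.8,0,0.66,0,0,0,1],[0.8,0,0.66,0,0,0,1]]' >/dev/null
python3 to.py b -26 283 211
```

```text
tray [721.1 256.7  85.4   1.6  87.8]
blk 74.51241216293081 382.8921362869635
shift [ 0.0483 -0.0245  0.3424] turn [ 0.0003  0.0001 -0.0018] t 20.4 pos [603.6 174.2 245.2] blk [-23.6 278.2] F [ 0.9 -0.4  0.6] w 20.5 gf 39.8
```

```bash
python3 -m crank '[[0.04,-0.02,0.15,0,0,0,1],[0.04,-0.02,0.28,0,0,0,1],[0.04,-0.02,0.33,0,0,0,1],[0.04,-0.02,0.36,0,0,0,1],[0.04,-0.02,0.36,0,0,0,1]]'
python3 -m crank '[[0,0,0.0,0,0,0,1],[0,0,0,0,0,0,0.7],[0,0,0,0,0,0,0.5],[0,0,0,0,0,0,0],[0,0,0,0,0,0,0],[0,0,-0.3,0,0,0,0],[0,0,-0.6,0,0,0,0],[-0.3,0.1,-0.6,0,0,0,0],[-0.7,0.2,-0.6,0,0,0,0],[-1,0.26,-0.6,0,0,0,0],[-1,0.26,-0.6,0,0,0,0]]' 40
python3 -m crank '[[-0.4,0,0,0,0,0,0],[-0.8,0,0,0,0,0,0],[-1,0,0,0,0,0,0]]' >/dev/null
python3 -m crank '[[-0.4,0,0,0,0,0,0],[-0.8,0,0,0,0,0,0],[-1,0,0,0,0,0,0],[-1,0,0,0,0,0,0],[-1,0,0,0,0,0,0],[-1,0,0,0,0,0,0]]' >/dev/null
python3 to.py b -0.3 -48 219; python3 tray.py
```

```text
time_s: 20.95
eef_pos: [602.2, 179.2, 208.8]
ee_rot: [0.0, 0.776, 0.63, 0.0]
force: [-2.1, 0.0, 3.7]
grip_width: 0.244
grip_force: 40.3
time_s: 22.05
eef_pos: [607.2, 72.6, 268.2]
ee_rot: [0.0, 0.778, 0.629, -0.0]
force: [0.1, 0.2, -0.7]
grip_width: 1.002
grip_force: 0.0
shift [-3.196e-01  1.000e-04  4.913e-01] turn [-0.0002 -0.0003  0.0006] t 22.9 pos [ 566.2 -118.5  268.1] blk [ -0.3 -16. ] F [ 0.4  0.5 -0.2] w 85.3 gf 0.0
tray [602.2 180.7 146.7  96.8  76.1]
blk -26.26926790687777 284.2330606509782
```

```bash
python3 -m crank '[[-0.32,0,0,0,0,0,0],[-0.32,0,0.25,0,0,0,0],[-0.32,0,0.45,0,0,0,0],[-0.32,0,0.48,0,0,0,0],[-0.32,0,0.48,0,0,0,0],[-0.32,0,0.48,0,0,0,0.5],[-0.32,0,0.48,0,0,0,0.7],[-0.32,0,0.48,0,0,0,1],[-0.32,0,0.48,0,0,0,1],[-0.32,0,0.48,0,0,0,1],[-0.32,0,0.48,0,0,0,1],[-0.32,0,0.48,0,0,0,1]]' 40
python3 to.py b -0.3 -48 219
python3 -m crank '[[0,0,-0.1,0,0,0,1],[0,0,-0.2,0,0,0,1],[0,0,-0.3,0,0,0,1],[0,0,-0.6,0,0,0,1],[0.2,0,-0.9,0,0,0,1],[0.6,-0.1,-0.9,0,0,0,1],[1,-0.26,-0.9,0,0,0,1],[1,-0.26,-0.9,0,0,0,1]]'
python3 -m crank '[[0.4,0.0,0,0,0,0,1],[0.8,0.0,0,0,0,0,1],[1,0.0,0,0,0,0,1]]' >/dev/null
python3 to.py b -28 242 245
```

```text
time_s: 24.2
eef_pos: [559.5, -151.2, 220.7]
ee_rot: [0.0, 0.776, 0.63, 0.0]
force: [-1.3, 1.1, 5.9]
grip_width: 0.243
grip_force: 40.5
shift [ 0.0134 -0.0008  0.0172] turn [ 0.001   0.0003 -0.001 ] t 24.2 pos [ 559.5 -151.2  220.7] blk [ -0.2 -49.3] F [-1.3  1.1  5.9] w 20.7 gf 40.5
time_s: 25.0
eef_pos: [553.7, -43.9, 311.1]
ee_rot: [-0.0, 0.775, 0.632, 0.0]
force: [0.4, -0.9, 0.1]
grip_width: 0.238
grip_force: 39.9
shift [ 0.892  -0.016   0.6592] turn [ 0.0009 -0.0005  0.0008] t 25.3 pos [575.2  52.  310.9] blk [-26.4 152.8] F [ 0.9 -0.5 -0.8] w 20.6 gf 39.9
```

```bash
python3 -m crank '[[0.4,0,0,0,0,0,1],[0.75,0,0,0,0,0,1],[0.85,-0.01,0.3,0,0,0,1],[0.85,-0.01,0.64,0,0,0,1],[0.85,-0.01,0.64,0,0,0,1],[0.85,-0.01,0.64,0,0,0,1]]' >/dev/null
python3 to.py b -28 241.5 211
```

```text
shift [ 0.0617 -0.0138  0.3624] turn [ 0.0005  0.0001 -0.0016] t 25.9 pos [591.9 132.9 247.2] blk [-26.6 235.3] F [ 0.3  0.6 -0.4] w 20.6 gf 39.8
```

```bash
python3 -m crank '[[0.06,-0.01,0.15,0,0,0,1],[0.06,-0.01,0.28,0,0,0,1],[0.06,-0.01,0.35,0,0,0,1],[0.06,-0.01,0.38,0,0,0,1],[0.06,-0.01,0.38,0,0,0,1]]'
python3 -m crank '[[0,0,0.0,0,0,0,1],[0,0,0,0,0,0,0.7],[0,0,0,0,0,0,0.5],[0,0,0,0,0,0,0],[0,0,0,0,0,0,0],[0,0,-0.3,0,0,0,0],[0,0,-0.6,0,0,0,0],[-0.2,-0.2,-0.6,0,0,0,0],[-0.4,-0.6,-0.6,0,0,0,0],[-0.4,-1,-0.6,0,0,0,0],[-0.4,-1,-0.6,0,0,0,0],[-0.4,-1,-0.6,0,0,0,0]]' 40
python3 tray.py
python3 - <<'E'
from h import *
p,d=snap('top','t8.png'); P=cloud('top',d)
for nm,(a,b,c,e) in dict(c0=(285,318,262,295),c1=(340,374,262,295),c2=(395,430,272,305)).items():
    q=P[c:e,a:b].reshape(-1,3); q=q[(q[:,2]>38)&(q[:,2]<48)]
    cc,r=cv2.minEnclosingCircle(q[:,:2].astype(np.float32)); print(nm,len(q),np.round(cc,1),round(r,1),np.round(q.mean(0),1))
E
python3 to.py w 459.2 2.8 250
```

```text
time_s: 26.4
eef_pos: [591.7, 139.4, 208.7]
ee_rot: [-0.0, 0.776, 0.63, -0.0]
force: [-3.8, -0.2, 5.0]
grip_width: 0.244
grip_force: 40.5
time_s: 27.6
eef_pos: [485.6, 120.9, 268.7]
ee_rot: [0.0, 0.776, 0.63, 0.0]
force: [-0.2, -0.5, 0.2]
grip_width: 0.996
grip_force: 0.0
tray [602.1 180.4 147.3  96.8  76.1]
blk -26.293168892826053 283.9696732916248
c0 277 [458.9   2.5] 19.1 [459.4   2.7  42.5]
c1 273 [ 456.3 -109.7] 19.3 [ 456.5 -109.4   42.2]
c2 281 [ 433.7 -221.7] 19.1 [ 433.7 -221.5   42.2]
shift [-1.2103 -0.0253  0.1844] turn [ 0.0018 -0.0003 -0.0012] t 27.7 pos [486.5 120.7 268.5] blk [-127.3  201.9] F [ 0.6  0.3 -0.1] w 84.8 gf 0.0
```

View pics/t8.png

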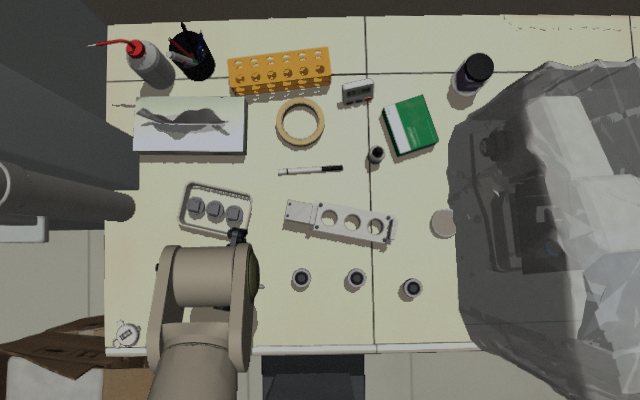

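All three plugs stand in the tray at (195-234,210) and the three bores are empty. Cartridge_0 is next.

```bash
python3 -m crank '[[-0.4,0,0,0,0,0,0],[-0.8,-0.02,0,0,0,0,0],[-1,-0.02,0,0,0,0,0],[-1,-0.02,0.1,0,0,0,0],[-1,-0.02,0.18,0,0,0,0]]' >/dev/null
python3 -m crank '[[-0.21,0,0,0,0,0,0],[-0.21,0,0,0,0,0,0],[-0.21,0,0,0,0,0,0],[-0.21,0,0,0,0,0,0]]' >/dev/null
python3 to.py w 459.2 2.7 203
```

```text
shift [-0.0091  0.0028  0.4705] turn [ 0.     -0.0002  0.0001] t 28.6 pos [459.1   3.6 250. ] blk [-130.1   81.6] F [ 0.6 -0.6  0.5] w 85.5 gf 0.0
```

```bash
python3 -m crank '[[-0.009,0.003,0.2,0,0,0,0],[-0.009,0.003,0.4,0,0,0,0],[-0.009,0.003,0.47,0,0,0,0],[-0.009,0.003,0.47,0,0,0,0],[-0.009,0.003,0.47,0,0,0,0]]' >/dev/null
python3 to.py w 459.2 2.7 203
python3 -m crank '[[0,0,0,0,0,0,0.4],[0,0,0,0,0,0,0.5],[0,0,0,0,0,0,0.7],[0,0,0,0,0,0,1],[0,0,0,0,0,0,1],[0,0,0,0,0,0,1],[0,0,0,0,0,0,1]]' 50
python3 to.py w 459.2 2.7 203
python3 -m crank '[[0,0,-0.2,0,0,0,1],[0,0,-0.6,0,0,0,1],[0,0,-0.9,0,0,0,1],[0,0,-0.9,0,0,0,1]]'
python3 to.py b -0.4 48 290
```

```text
shift [ 0.0058 -0.0018  0.0079] turn [ 0.0012  0.     -0.0005] t 29.1 pos [459.3   2.1 203.8] blk [-129.7   80.2] F [ 0.3 -0.4  0.8] w 85.3 gf 0.0
time_s: 29.8
eef_pos: [459.1, 1.8, 203.8]
ee_rot: [0.0, 0.776, 0.63, 0.0]
force: [-2.3, 0.4, 6.7]
grip_width: 0.405
grip_force: 49.1
shift [ 0.0089 -0.0005  0.0079] turn [ 0.0009  0.0001 -0.0011] t 29.8 pos [459.1   1.8 203.8] blk [-129.8   79.9] F [-2.3  0.4  6.7] w 34.4 gf 49.1
time_s: 30.2
eef_pos: [459.5, 1.8, 296.6]
ee_rot: [0.003, 0.776, 0.63, 0.002]
force: [-0.4, -0.0, -2.2]
grip_width: 0.407
grip_force: 50.3
shift [-0.3183  1.2891  0.0756] turn [ 0.009   0.0004 -0.0009] t 30.2 pos [459.5   1.8 296.6] blk [-129.3   79.9] F [-0.4 -0.  -2.2] w 34.6 gf 50.3
```

```bash
python3 -m crank '[[-0.2,0.3,0,0,0,0,1],[-0.32,0.7,0,0,0,0,1],[-0.32,1,0,0,0,0,1]]' >/dev/null
python3 -m crank '[[0,0.2,0,0,0,0,1],[0,0.29,0,0,0,0,1],[0,0.29,0,0,0,0,1],[0,0.29,0.3,0,0,0,1],[0,0.29,0.4,0,0,0,1],[0,0.29,0.4,0,0,0,1],[0,0.29,0.4,0,0,0,1],[0,0.29,0.4,0,0,0,1]]' >/dev/null
python3 to.py b -0.4 47.1 246; python3 -c "
from h import *
p,d=snap('side'); cv2.imwrite('pics/s9.png',cv2.resize(p[130:260,240:400,::-1],None,fx=4,fy=4))"
```

```text
shift [-0.0069  0.0047  0.0839] turn [ 0.0023  0.0002 -0.001 ] t 31.3 pos [578.7 -55.9 254.4] blk [-0.9 47.8] F [-0.7  0.4 -1.3] w 34.5 gf 50.3
```

View pics/s9.png

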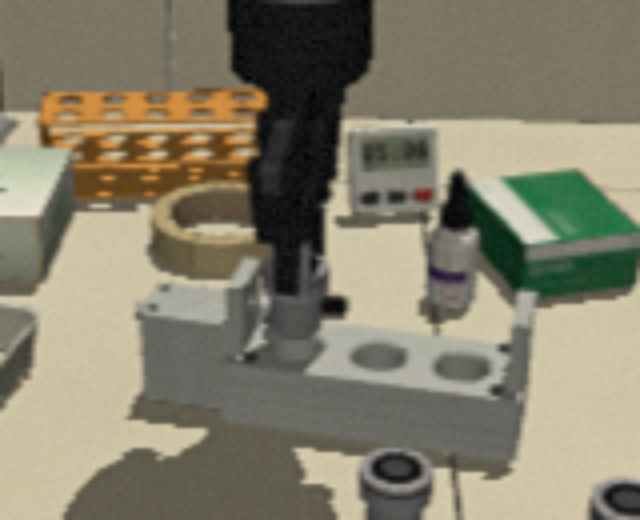

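The cartridge hangs upright over bore_2, about 10 mm above the block. I'll insert it.

```bash
python3 -m crank '[[-0.007,0.005,0,0,0,0,1],[-0.007,0.005,0.08,0,0,0,1],[-0.007,0.005,0.14,0,0,0,1],[-0.007,0.005,0.18,0,0,0,1],[-0.007,0.005,0.18,0,0,0,1]]'
python3 to.py b -0.4 47.1 218
```

```text
time_s: 31.85
eef_pos: [579.0, -56.8, 234.4]
ee_rot: [-0.0, 0.776, 0.63, -0.0]
force: [1.9, -0.9, -1.4]
grip_width: 0.401
grip_force: 50.2
shift [0.0011 0.0008 0.1641] turn [-0.0008  0.     -0.0012] t 31.9 pos [579.  -56.8 234.4] blk [-0.5 47. ] F [ 1.9 -0.9 -1.4] w 34.1 gf 50.2
```

```bash
python3 -m crank '[[0,0,0.05,0,0,0,1],[0,0,0.1,0,0,0,1],[0,0,0.14,0,0,0,1],[0,0,0.165,0,0,0,1],[0,0,0.165,0,0,0,1],[0,0,0.165,0,0,0,1]]'
python3 -m crank '[[0,0,0.02,0,0,0,1],[0,0,0.02,0,0,0,1]]'
```

```text
time_s: 32.45
eef_pos: [579.0, -56.7, 218.6]
ee_rot: [-0.0, 0.776, 0.63, -0.0]
force: [0.4, -0.9, -1.0]
grip_width: 0.403
grip_force: 50.3
time_s: 32.65
eef_pos: [579.0, -56.7, 217.8]
ee_rot: [0.0, 0.776, 0.63, 0.0]
force: [-4.5, 0.3, 8.4]
grip_width: 0.406
grip_force: 51.2
```

Seated: 8 N at the expected height. I'll release and go to cartridge_1.

```bash
python3 -m crank '[[0,0,0,0,0,0,0.6],[0,0,0,0,0,0,0.3],[0,0,0,0,0,0,0],[0,0,0,0,0,0,0],[0,0,-0.3,0,0,0,0],[0,0,-0.5,0,0,0,0],[-0.3,-0.2,-0.5,0,0,0,0],[-0.6,-0.6,-0.5,0,0,0,0],[-0.76,-1,-0.3,0,0,0,0],[-0.76,-1,-0.3,0,0,0,0],[-0.76,-1,-0.3,0,0,0,0]]' 50
python3 to.py w 456.4 -109.5 203
```

```text
time_s: 33.75
eef_pos: [465.2, -110.8, 246.8]
ee_rot: [-0.0, 0.777, 0.63, 0.0]
force: [0.0, -0.5, 1.4]
grip_width: 1.001
grip_force: 0.0
shift [-0.0051 -0.0893  0.4378] turn [-0.     -0.0002 -0.0025] t 33.8 pos [ 465.2 -110.8  246.8] blk [-100.7  -29.2] F [ 0.  -0.5  1.4] w 85.1 gf 0.0
```

```bash
python3 -m crank '[[-0.005,-0.09,0,0,0,-0.002,0],[-0.005,-0.09,0,0,0,-0.002,0],[-0.005,-0.09,0.2,0,0,-0.002,0],[-0.005,-0.09,0.4,0,0,-0.002,0],[-0.005,-0.09,0.43,0,0,-0.002,0],[-0.005,-0.09,0.43,0,0,-0.002,0],[-0.005,-0.09,0.43,0,0,-0.002,0]]' >/dev/null
python3 to.py w 456.4 -109.5 203
python3 -m crank '[[0,0,0,0,0,0,0.4],[0,0,0,0,0,0,0.5],[0,0,0,0,0,0,0.7],[0,0,0,0,0,0,1],[0,0,0,0,0,0,1],[0,0,0,0,0,0,1],[0,0,0,0,0,0,1]]' 50
python3 to.py w 456.4 -109.5 203
python3 -m crank '[[0,0,-0.2,0,0,0,1],[0,0,-0.6,0,0,0,1],[0,0,-0.9,0,0,0,1],[0,0,-0.9,0,0,0,1],[0,0,-0.9,0,0,0,1]]'
python3 to.py b -0.4 0 290
```

```text
shift [-0.0037 -0.0057  0.0154] turn [0.0018 0.0005 0.0014] t 34.5 pos [ 457.  -109.3  204.5] blk [-109.1  -29.3] F [-0.2  0.1  0.2] w 84.9 gf 0.0
time_s: 35.15
eef_pos: [456.7, -109.3, 204.3]
ee_rot: [0.0, 0.776, 0.631, 0.0]
force: [-2.6, 1.0, 6.5]
grip_width: 0.404
grip_force: 49.1
shift [-0.0027 -0.0023  0.0126] turn [0.0007 0.0003 0.001 ] t 35.1 pos [ 456.7 -109.3  204.3] blk [-109.4  -29.4] F [-2.6  1.   6.5] w 34.3 gf 49.1
time_s: 35.65
eef_pos: [456.4, -109.1, 293.6]
ee_rot: [0.0, 0.776, 0.631, 0.0]
force: [0.3, -0.0, -1.7]
grip_width: 0.406
grip_force: 50.2
shift [0.2919 1.0935 0.0359] turn [0.0004 0.0001 0.001 ] t 35.6 pos [ 456.4 -109.1  293.6] blk [-109.7  -29.3] F [ 0.3 -0.  -1.7] w 34.5 gf 50.2
```

```bash
python3 -m crank '[[0.15,0.3,0,0,0,0,1],[0.29,0.7,0,0,0,0,1],[0.295,1,0,0,0,0,1],[0.295,1,0,0,0,0,1]]' >/dev/null
python3 -m crank '[[0,0.09,0,0,0,0,1],[0,0.09,0,0,0,0,1],[0,0.09,0.2,0,0,0,1],[0,0.09,0.4,0,0,0,1],[0,0.09,0.4,0,0,0,1],[0,0.09,0.4,0,0,0,1],[0,0.09,0.4,0,0,0,1]]' >/dev/null
python3 to.py b -0.4 0.2 235
```

```text
shift [0.0006 0.0003 0.1988] turn [0.0021 0.0004 0.0008] t 36.8 pos [ 569.4 -102.7  254.9] blk [-0.5  0.1] F [ 0.7 -0.7 -0.5] w 34.3 gf 50.4
```

```bash
python3 -m crank '[[0,0,0.06,0,0,0,1],[0,0,0.12,0,0,0,1],[0,0,0.17,0,0,0,1],[0,0,0.2,0,0,0,1],[0,0,0.2,0,0,0,1]]'
python3 -m crank '[[0,0,0.05,0,0,0,1],[0,0,0.1,0,0,0,1],[0,0,0.14,0,0,0,1],[0,0,0.165,0,0,0,1],[0,0,0.165,0,0,0,1],[0,0,0.165,0,0,0,1]]'
python3 -m crank '[[0,0,0.02,0,0,0,1],[0,0,0.02,0,0,0,1]]'
```

```text
time_s: 37.25
eef_pos: [569.3, -102.6, 233.2]
ee_rot: [-0.0, 0.776, 0.631, -0.0]
force: [0.0, -0.4, -2.0]
grip_width: 0.407
grip_force: 50.3
time_s: 37.85
eef_pos: [569.3, -102.6, 218.2]
ee_rot: [0.0, 0.776, 0.631, -0.0]
force: [-4.4, 0.7, 10.6]
grip_width: 0.404
grip_force: 51.5
time_s: 38.05
eef_pos: [569.3, -102.5, 218.0]
ee_rot: [0.0, 0.776, 0.631, -0.0]
force: [-11.9, 2.4, 27.7]
grip_width: 0.406
grip_force: 53.2
```

```bash
python3 -m crank '[[0,0,-0.01,0,0,0,0.6],[0,0,-0.02,0,0,0,0.3],[0,0,-0.02,0,0,0,0],[0,0,-0.02,0,0,0,0],[0,0,-0.3,0,0,0,0],[0,0,-0.6,0,0,0,0],[-0.3,-0.3,-0.6,0,0,0,0],[-0.6,-0.6,-0.6,0,0,0,0],[-1,-1,-0.3,0,0,0,0],[-1,-1,-0.3,0,0,0,0]]' 50 >/dev/null
python3 -m crank '[[-0.3,-0.085,0,0,0,0,0],[-0.44,-0.085,0,0,0,0,0],[-0.44,-0.085,0,0,0,0,0],[-0.44,-0.085,0,0,0,0,0],[-0.44,-0.085,0,0,0,0,0]]'
python3 to.py w 433.7 -221.6 203
```

```text
time_s: 39.55
eef_pos: [434.3, -220.6, 245.2]
ee_rot: [-0.0, 0.775, 0.631, 0.0]
force: [-0.1, -0.8, 0.3]
grip_width: 0.997
grip_force: 0.0
shift [-0.011  -0.0035  0.4216] turn [-0.     -0.0003  0.0023] t 39.5 pos [ 434.3 -220.6  245.2] blk [-108.6 -142.9] F [-0.1 -0.8  0.3] w 84.8 gf 0.0
```

```bash
python3 -m crank '[[-0.011,-0.004,0.2,0,0,0.002,0],[-0.011,-0.004,0.4,0,0,0.002,0],[-0.011,-0.004,0.42,0,0,0.002,0],[-0.011,-0.004,0.42,0,0,0.002,0],[-0.011,-0.004,0.42,0,0,0.002,0]]' >/dev/null
python3 -m crank '[[0,0,0,0,0,0,0.4],[0,0,0,0,0,0,0.5],[0,0,0,0,0,0,0.7],[0,0,0,0,0,0,1],[0,0,0,0,0,0,1],[0,0,0,0,0,0,1],[0,0,0,0,0,0,1]]' 50 >/dev/null
python3 to.py w 433.7 -221.6 203
python3 -m crank '[[0,0,-0.2,0,0,0,1],[0,0,-0.6,0,0,0,1],[0,0,-0.9,0,0,0,1],[0.3,0,-0.9,0,0,0,1],[0.7,0.3,-0.9,0,0,0,1],[0.97,0.7,-0.9,0,0,0,1],[0.97,1,-0.9,0,0,0,1],[0.97,1,-0.9,0,0,0,1],[0.97,1,-0.9,0,0,0,1],[0.97,1,-0.9,0,0,0,1]]' >/dev/null
python3 to.py b -0.4 -48 250
```

```text
shift [0.0099 0.003  0.0073] turn [ 0.0006  0.0005 -0.001 ] t 40.8 pos [ 433.2 -222.5  203.7] blk [-109.2 -145. ] F [-1.7  1.   6.5] w 34.2 gf 49.2
shift [0.0026 0.0955 0.4298] turn [-0.0014 -0.0003 -0.0017] t 41.8 pos [ 550.2 -148.1  293. ] blk [ -9.9 -48.3] F [ 0.4  1.  -1.1] w 34.5 gf 50.8
```

```bash
python3 -m crank '[[-0.008,0.096,0,0,0,0,1],[-0.008,0.096,0.2,0,0,0,1],[-0.008,0.096,0.39,0,0,0,1],[-0.008,0.096,0.39,0,0,0,1],[-0.008,0.096,0.39,0,0,0,1],[-0.008,0.096,0.39,0,0,0,1]]' >/dev/null
python3 to.py b -0.4 -49 235
python3 -m crank '[[0,0,0.06,0,0,0,1],[0,0,0.12,0,0,0,1],[0,0,0.17,0,0,0,1],[0,0,0.2,0,0,0,1],[0,0,0.2,0,0,0,1]]'
```

```text
shift [ 0.0005 -0.0081  0.2048] turn [ 0.0022  0.0006 -0.0015] t 42.4 pos [ 560.1 -151.   255.5] blk [  0.4 -49. ] F [ 0.7 -0.4 -1.7] w 34.4 gf 50.8
time_s: 42.85
eef_pos: [560.0, -150.6, 233.5]
ee_rot: [-0.001, 0.776, 0.63, -0.0]
force: [-0.8, 1.9, -2.2]
grip_width: 0.403
grip_force: 50.8
```

```bash
python3 -m crank '[[0,0,0.05,0,0,0,1],[0,0,0.1,0,0,0,1],[0,0,0.14,0,0,0,1],[0,0,0.16,0,0,0,1],[0,0,0.17,0,0,0,1],[0,0,0.17,0,0,0,1]]'
python3 -m crank '[[0,0,-0.01,0,0,0,0.6],[0,0,-0.01,0,0,0,0.3],[0,0,-0.01,0,0,0,0],[0,0,-0.01,0,0,0,0],[0,0,-0.3,0,0,0,0],[0,0,-0.7,0,0,0,0],[0.1,-0.3,-0.7,0,0,0,0],[0.5,-0.7,-0.7,0,0,0,0],[1,-1,-0.7,0,0,0,0],[1,-1,-0.7,0,0,0,0],[1,-1,-0.7,0,0,0,0]]' 50 >/dev/null
python3 to.py b -164 366 250
```

```text
time_s: 43.45
eef_pos: [560.1, -150.6, 217.8]
ee_rot: [-0.0, 0.776, 0.63, -0.0]
force: [-5.4, 5.0, 8.3]
grip_width: 0.403
grip_force: 51.8
shift [ 3.1363 -0.6341  0.3753] turn [0.0013 0.0002 0.0021] t 44.5 pos [482.5 -31.1 287.6] blk [-100.1   52.5] F [ 0.7 -0.2  0.7] w 84.9 gf 0.0
```

```bash
cat > rod.py <<'E'
from h import *
p,d=snap('top'); P=cloud('top',d)
X=np.array([np.cos(-.206),np.sin(-.206)]);Y=np.array([-X[1],X[0]]);c=np.array([569.8,-102.9])
A=(P[...,:2]-c)@X;B=(P[...,:2]-c)@Y;Z=P[...,2]
for t in(-48,0,48):
    k=(np.hypot(A,B-t)<21)&(Z>48)&(Z<64)
    if k.sum()>30: print('seat',t,k.sum(),np.round([A[k].mean(),B[k].mean(),np.median(Z[k])],1))
# rod: shaft
k=(Z>4.5)&(Z<14)&(A<-95)&(A>-240)&(B>120)&(B<400)
m=k.astype(np.uint8); n,l,st,_=cv2.connectedComponentsWithStats(m,connectivity=8); j=1+np.argmax(st[1:,4]); k=l==j
h=(Z>20)&(Z<40)&(A<-95)&(A>-260)&(B>280)&(B<450)
print('tab',h.sum(),cv2.minAreaRect(np.c_[A[h],B[h]].astype(np.float32)),np.median(Z[h]))
hb=B[h].min()
k&=B<hb-8
f=np.polyfit(B[k],A[k],1); print('shaft',k.sum(),'slope',f[0],'A at tabmean',np.polyval(f,B[h].mean()),'tab mean',A[h].mean(),B[h].mean(),'tip B',B[k].min(),'z',np.median(Z[k]))
E
python3 rod.py
```

```text
seat -48 286 [  0.3 -48.5  56.6]
seat 0 283 [-0.5  0.4 56.3]
seat 48 286 [-0.3 48.  56.5]
tab 171 ((-166.7894287109375, 361.5274353027344), (16.630130767822266, 42.7077522277832), 0.606998085975647) 29.678676188607824
shaft 284 slope -0.002552375777645326 A at tabmean -166.3915137262532 tab mean -166.54199286680216 360.7720572825703 tip B 156.4735939322258 z 7.794529892804007
```

All three cartridges are seated, with tops at z≈56.5. The rod is where I left it, so I'll go and grip it.

```bash
python3 -m crank '[[0.4,-0.1,0,0,0,0,0],[0.8,-0.2,0,0,0,0,0],[1,-0.2,0,0,0,0,0]]' >/dev/null
python3 -m crank '[[0.4,-0.1,0,0,0,0,0],[0.8,-0.2,0,0,0,0,0],[1,-0.2,0,0,0,0,0]]' >/dev/null
python3 -m crank '[[0.4,-0.1,0,0,0,0,0],[0.8,-0.2,0,0,0,0,0],[1,-0.24,0,0,0,0,0],[1,-0.24,0,0,0,0,0],[1,-0.24,0,0,0,0,0],[1,-0.24,0,0,0,0,0]]' >/dev/null
python3 to.py b -166.5 366 185
```

```text
shift [ 0.1586 -0.0425  1.0204] turn [ 0.0001  0.0004 -0.0033] t 45.8 pos [482.6 273.1 287. ] blk [-162.3  350.2] F [-0.5  0.  -0. ] w 84.8 gf 0.0
```

```bash
python3 -m crank '[[0.155,-0.042,0.2,0,0,-0.003,0],[0.155,-0.042,0.6,0,0,-0.003,0],[0.155,-0.042,0.9,0,0,-0.003,0],[0.155,-0.042,1,0,0,-0.003,0],[0.155,-0.042,1,0,0,-0.003,0],[0.155,-0.042,1,0,0,-0.003,0]]' >/dev/null
python3 to.py b -166.5 366 185
python3 -m crank '[[0,0,0.01,0,0,0,0.5],[0,0,0.01,0,0,0,0.7],[0,0,0.01,0,0,0,0.8],[0,0,0.01,0,0,0,1],[0,0,0.01,0,0,0,1],[0,0,0.01,0,0,0,1],[0,0,0.01,0,0,0,1],[0,0,0.01,0,0,0,1]]' 60
python3 to.py b -166.5 366 185
python3 -m crank '[[0,0,-0.2,0,0,0,1],[0,0,-0.6,0,0,0,1],[0,0,-0.8,0,0,0,1],[0,0,-0.8,0,0,0,1],[0,0,-0.8,0,0,0,1]]' >/dev/null
python3 to.py b -0.5 323 265
```

```text
shift [-0.0066  0.0023  0.0364] turn [ 0.0024 -0.0014  0.001 ] t 46.4 pos [481.6 290.1 188.6] blk [-166.7  366.7] F [ 0.4 -0.2  0.8] w 84.9 gf 0.0
time_s: 47.2
eef_pos: [481.0, 290.5, 186.6]
ee_rot: [0.0, 0.776, 0.631, 0.0]
force: [-1.2, 0.0, 6.3]
grip_width: 0.17
grip_force: 60.0
shift [-0.0094  0.0089  0.0163] turn [ 0.0009 -0.0005  0.0021] t 47.2 pos [481.  290.5 186.6] blk [-167.4  366.9] F [-1.2  0.   6.3] w 14.4 gf 60.0
shift [-4.3900e-01  1.6722e+00  1.5000e-03] turn [-0.0014  0.0008  0.0019] t 47.7 pos [480.6 290.3 265.3] blk [-167.8  366.7] F [-0.4 -0.8 -1.3] w 14.4 gf 59.2
```

```bash
python3 -m crank '[[-0.2,0.3,0,0,0,0,1],[-0.4,0.7,0,0,0,0.002,1],[-0.4,1,0,0,0,0.002,1]]' >/dev/null
python3 -m crank '[[0,0.3,0,0,0,0,1],[0,0.6,0,0,0,0,1],[0,0.67,0.1,0,0,0,1],[0,0.67,0.16,0,0,0,1],[0,0.67,0.16,0,0,0,1],[0,0.67,0.16,0,0,0,1],[0,0.67,0.16,0,0,0,1],[0,0.67,0.16,0,0,0,1]]' >/dev/null
python3 to.py b -0.5 323 248.6
cat > air.py <<'E'
from h import *
p,d=snap('top'); P=cloud('top',d)
X=np.array([np.cos(-.206),np.sin(-.206)]);Y=np.array([-X[1],X[0]]);c=np.array([569.8,-102.9])
A=(P[...,:2]-c)@X;B=(P[...,:2]-c)@Y;Z=P[...,2]
k=(Z>63.5)&(Z<80)&(abs(A)<15)&(B>88)&(B<290)
for t in range(95,300,20):
    kk=k&(abs(B-t)<10)
    if kk.sum()>8: print(t,kk.sum(),np.round([A[kk].mean(),np.percentile(Z[kk],80)],2))
f=np.polyfit(B[k],A[k],1); print('slope',f, 'tipB',B[k].min())
E
python3 air.py
```

```text
shift [-0.0418  0.0033  0.0216] turn [ 0.0008 -0.0003  0.0005] t 48.8 pos [635.9 217.5 250.8] blk [ -0.8 327.2] F [-0.7  0.3 -1.1] w 13.9 gf 59.2
115 20 [ 1.05 73.4 ]
135 39 [3.000e-02 7.319e+01]
155 38 [4.000e-02 7.293e+01]
175 42 [-0.19 72.23]
195 40 [-0.09 73.1 ]
215 41 [-0.3  73.17]
235 40 [-0.55 73.41]
255 40 [-0.67 73.38]
275 41 [-0.82 73.57]
295 9 [ 0.14 71.99]
slope [-0.00499263  0.72159965] tipB 88.10177419252483
```

The held rod lies within about 0.5 mm of the eye axis. I'll enter the near eye.

```bash
python3 -m crank '[[0,0.005,0.022,0,0,0,1],[-0.15,0.005,0.022,0,0,0,1],[-0.3,0.005,0.022,0,0,0,1],[-0.35,0.005,0.022,0,0,0,1],[-0.4,0.005,0.022,0,0,0,1],[-0.45,0.005,0.022,0,0,0,1],[-0.5,0.005,0.022,0,0,0,1],[-0.5,0.005,0.022,0,0,0,1]]'
python3 to.py b -0.3 220 248.6
```

```text
time_s: 49.65
eef_pos: [626.5, 167.7, 248.0]
ee_rot: [0.0, 0.776, 0.63, -0.0]
force: [0.5, 0.3, -0.2]
grip_width: 0.173
grip_force: 59.2
shift [-0.5647 -0.0039 -0.0058] turn [-0.0001  0.0001 -0.0006] t 49.6 pos [626.5 167.7 248. ] blk [1.000e-01 2.765e+02] F [ 0.5  0.3 -0.2] w 14.7 gf 59.2
```

```bash
python3 -m crank '[[-0.25,-0.003,0,0,0,0,1],[-0.5,-0.003,0,0,0,0,1],[-0.75,-0.003,0,0,0,0,1],[-1,-0.003,0,0,0,0,1],[-1,-0.003,0,0,0,0,1],[-1,-0.003,0,0,0,0,1]]'
python3 to.py b -0.3 155 248.6
python3 - <<'E'
from h import *
p,d=snap('top'); P=cloud('top',d)
X=np.array([np.cos(-.206),np.sin(-.206)]);Y=np.array([-X[1],X[0]]);c=np.array([569.8,-102.9])
A=(P[...,:2]-c)@X;B=(P[...,:2]-c)@Y;Z=P[...,2]
k=(Z>61)&(Z<76)&(abs(A)<9)&(B>-70)&(B<72)
for t in range(-70,73,20):
    kk=k&(abs(B-t)<10)
    if kk.sum()>8: print(t,kk.sum(),np.round([A[kk].mean(),np.percentile(Z[kk],80)],2))
print(B[k].min() if k.any() else None)
p,d=snap('side'); cv2.imwrite('pics/s10.png',cv2.resize(p[130:260,240:400,::-1],None,fx=4,fy=4))
E
```

```text
time_s: 50.25
eef_pos: [605.8, 70.4, 248.1]
ee_rot: [-0.0, 0.776, 0.63, 0.0]
force: [-0.5, 1.3, -0.9]
grip_width: 0.166
grip_force: 59.2
shift [-0.2202 -0.0011 -0.0051] turn [ 0.0002 -0.0004 -0.0008] t 50.2 pos [605.8  70.4 248.1] blk [ -0.2 177. ] F [-0.5  1.3 -0.9] w 14.2 gf 59.2
-30 26 [ 0.5  70.33]
-10 40 [ 0.47 70.27]
10 41 [ 0.49 69.96]
30 41 [ 0.42 70.77]
50 40 [ 0.35 71.11]
70 25 [ 0.54 70.6 ]
-44.275294336434165
```

View pics/s10.png

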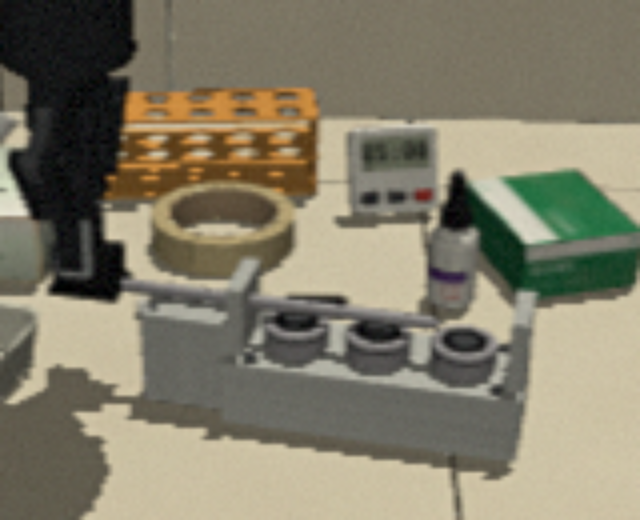

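The rod is through the near lug, with its tip near (438,320) over the last cartridge and on line with the far eye. I'll continue through the far eye.

```bash
python3 -m crank '[[-0.15,-0.002,0,0,0,0,1],[-0.3,-0.002,0,0,0,0,1],[-0.35,-0.002,0,0,0,0,1],[-0.4,-0.002,0,0,0,0,1],[-0.45,-0.002,0,0,0,0,1],[-0.5,-0.002,0,0,0,0,1],[-0.55,-0.002,0,0,0,0,1],[-0.57,-0.002,0,0,0,0,1],[-0.57,-0.002,0,0,0,0,1]]'
python3 to.py b -0.3 111.3 246.6
```

```text
time_s: 51.25
eef_pos: [593.9, 14.4, 248.0]
ee_rot: [-0.0, 0.776, 0.631, -0.0]
force: [-0.6, -0.2, -0.5]
grip_width: 0.17
grip_force: 59.2
shift [-0.0845  0.0015  0.0139] turn [-0.     -0.     -0.0004] t 51.2 pos [593.9  14.4 248. ] blk [ -0.4 119.7] F [-0.6 -0.2 -0.5] w 14.4 gf 59.2
```

```bash
python3 -m crank '[[-0.03,0,0,0,0,0,1],[-0.06,0,0,0,0,0,1],[-0.075,0,0,0,0,0,1],[-0.075,0,0,0,0,0,1]]' | grep -E 'pos|force:'
python3 -m crank '[[-0.01,0,0,0,0,0,1],[-0.01,0,0,0,0,0,1]]'| grep -E 'pos|force:'
python3 to.py b -0.3 111.3 246.6
```

```text
eef_pos: [592.3, 7.1, 248.0]
force: [0.2, 0.3, -0.8]
grip_force: 59.2
eef_pos: [592.1, 6.3, 248.0]
force: [-1.0, -0.5, -2.0]
grip_force: 59.2
shift [-0.0012  0.0017  0.0141] turn [ 0.      0.     -0.0001] t 51.9 pos [592.1   6.3 248. ] blk [ -0.5 111.4] F [-1.  -0.5 -2. ] w 14.3 gf 59.2
```

```bash
for i in 1; do
python3 -m crank '[[-0.01,0,0.01,0,0,0,1],[-0.01,0,0.01,0,0,0,1]]'| grep -E 'pos|force:'
python3 -m crank '[[-0.01,0,0,0,0,0,1],[-0.01,0,0,0,0,0,1]]'| grep -E 'pos|force:'
python3 -m crank '[[-0.01,0,0,0,0,0,1],[-0.01,0,0,0,0,0,1]]'| grep -E 'pos|force:'
done
python3 to.py b -0.3 111.3 246.6
```

```text
eef_pos: [591.9, 5.3, 246.9]
force: [-0.8, -0.4, -0.5]
grip_force: 59.3
eef_pos: [591.8, 5.0, 246.9]
force: [2.1, 4.9, -2.6]
grip_force: 59.1
eef_pos: [591.7, 4.7, 246.9]
force: [4.2, 10.7, -2.1]
grip_force: 59.0
shift [0.0152 0.003  0.0032] turn [ 0.0007 -0.0041  0.    ] t 52.5 pos [591.7   4.7 246.9] blk [ -0.6 109.8] F [ 4.2 10.7 -2.1] w 14.0 gf 59.0
```

The shoulder is against the lug (11 N). I'll lower the rod until it rests, release, retreat upward and check.

```bash
python3 -m crank '[[0,0,0.01,0,0,0,1],[0,0,0.01,0,0,0,1]]'| grep -E 'pos|force:'
python3 -m crank '[[0,0,0.0,0,0,0,0.8],[0,0,0,0,0,0,0.6],[0,0,0,0,0,0,0.3],[0,0,0,0,0,0,0],[0,0,0,0,0,0,0],[0,0,-0.3,0,0,0,0],[0,0,-0.6,0,0,0,0],[0,-0.3,-0.9,0,0,0,0],[0,-0.7,-0.9,0,0,0,0],[0,-1,-0.9,0,0,0,0],[0,-1,-0.9,0,0,0,0]]' | grep -E 'pos|force:'
python3 -m crank '[[0.4,-0.4,0,0,0,0,0],[0.8,-0.8,0,0,0,0,0],[0.8,-0.8,0,0,0,0,0],[0.8,-0.8,0,0,0,0,0]]' | grep -E 'pos|force:'
python3 blk.py; python3 rod.py 2>/dev/null | grep seat; python3 tray.py
python3 - <<'E'
from h import *
p,d=snap('top'); cv2.imwrite('pics/e.png',cv2.resize(p[150:310,150:440,::-1],None,fx=2.7,fy=2.7,interpolation=cv2.INTER_CUBIC))
E
```

```text
eef_pos: [591.7, 4.7, 246.5]
force: [2.0, 10.7, 1.7]
grip_force: 59.7
eef_pos: [491.2, 24.6, 336.3]
force: [0.9, -0.3, 0.3]
grip_force: 0.0
eef_pos: [431.5, 119.5, 336.3]
force: [0.0, 0.5, -0.4]
grip_force: 0.0
yaw -0.20663895007567487 c [ 569.76063803 -102.9917359 ] width 58.37324838495715 lug+ y [74.84508646 79.65003395 84.03862717] lug- y [-85.40346916 -81.46311561 -75.47712045] lugx [-19.12866628  18.93054671]
handle x,y [-7.95548406  7.41939883] [ 85.07543611 125.10344237]
seat -48 218 [  0.4 -48.6  56.2]
seat 0 212 [-0.8  0.4 56.8]
seat 48 213 [-0.5 48.  56.3]
tray [602.1 180.1 146.3  96.9  76.1]
blk -26.22966646155156 283.66578194863314
```

View pics/e.png

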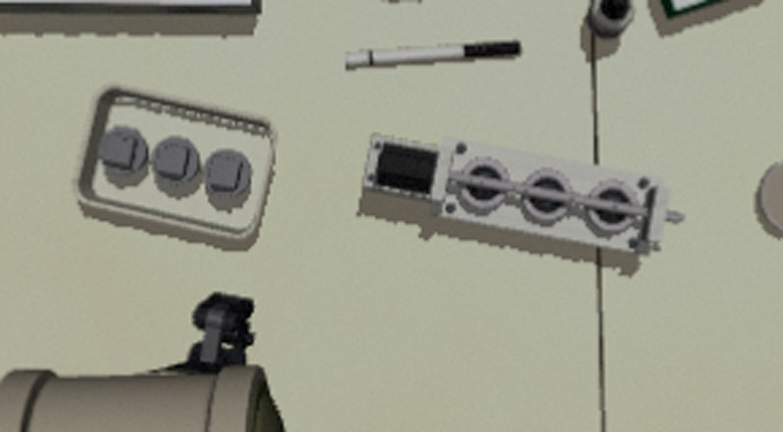

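The rod passes through both eyes over the three seated cartridges, its handle against the lug at (437,170), and the three plugs are in the tray. I'm handing the job in.

```bash
python3 -c "
from rig import ticket
print(ticket.finish_job())"
```

```text
the job is handed in; nothing more can be done
None
```

The job is done and handed in: the three plugs are in the tray, the three cartridges are fully seated, and the keeper rod is back through both eyes with its handle against the first lug. While placing the first plug I set it down on the tray's rim at 62 N wrist force, because the tray had been knocked aside; I lifted off, measured the tray again and placed the plug inside.

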